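# Point out blank, bit and vice for the next pen pot

### The arm

A 6-joint arm with a two-finger parallel gripper is mounted at the origin on the work surface. World frame = base frame: x ahead of the robot, y to its left, z up, the work surface at z = 0. Lengths are in m, angles in rad, forces in N, time in s.
With the tool pointing down it reaches from about 0.25 to 0.775 m from the base axis. Payload 4 kg.
Tool frame: the origin (TCP) lies at the centre of the arm's flange, where the gripper is bolted on; the fingertips stand ahead of it and the grasp point (between the pads) lies 180 mm ahead of it (robot.tcp_to_tips is the z of the fingertips in the tool frame, in m); z points along the fingers, y is the direction in which the jaws open and shut (so a half turn about z gives the same grasp; the last joint's range is limited). The gripper opens to 94 mm and grips with 3 to 60 N. Pads are 16 mm wide; open, the fingers measure 119 mm over their backs; the gripper's body (75 mm by 177 mm) begins 78 mm behind the grasp point.
Start: joints at [-0.103, 0.087, 1.371, -0, 1.684, -0.103], TCP at [0.55, -0, 0.405] pointing down, gripper open.
Joint ranges: [-3.1, 3.1], [-0.76, 2.03], [0.27, 2.55], [-1.08, 4.22], [0.17, 2.65], [-2.57, 2.57]. Speed limits (rad/s): [2.79, 2.79, 3.14, 3.14, 3.14, 3.14].

### API

Orientations are given as [roll, pitch, yaw] about the fixed x, y, z axes, in that order (R = Rz(yaw) Ry(pitch) Rx(roll)).
In Python, from bench import robot gives the robot as it stands.
- The arm moves only by the tool move_arm, never from a script. Its argument "increments" is a list that holds one entry, the list of rows, each a list of 7 numbers: the opening, from 0 (shut) to 1 (fully open), then the shift along the tool's x, y, z as a fraction of full scale, then the turn, a rotation vector about the tool's x, y, z as a fraction of full scale. In form: [[[jaw, dx, dy, dz, rx, ry, rz], ...]]. A call has 1 to 8 rows; each row is the pose to reach, as a shift and turn from the pose commanded when the call began, along the tool's axes at that moment; what a row does not reach only later rows make up. Full scale, the value 1, is 0.1 m for a shift and pi/2 rad for a turn. A row lasts 1/12 s, in which the tool goes at most 41.7 mm and 7.16 degrees, less where a joint would pass 70% of its speed; a pose out of reach is approached as far as the arm can. A call with a number of a shift or a turn outside -1 to 1 is refused whole. A call with a gripper value outside its range is refused whole. The fingers move at their own pace and stop on an object; the grip force is fixed at half the most. Time passes only in rows, so rows that repeat a pose let the fingers close. It gives the time, the measured TCP pose, the force and the opening at its end, in the units of the state.
- robot.get_obs(): the state, without advancing time (a new reading comes with each control period).
- robot.snapshot(name): name is "scene" or "side" or "wrist"; returns (picture, depth): 420x560x3 uint8, red, green, blue; 420x560 float32, m along the optical axis (not along the pixel's ray), 0 where there is no reading.
- robot.camera_params(name): a dict with "mtx" (3x3 intrinsics, pixels), "R" (3x3) and "t" (3): a world point X has camera coordinates R X + t. Camera axes: x right, y down, z forward; pixel columns grow to the right and rows downward; lengths in m; the calibration is good to about 2 mm. A picture is of the moment at which its call begins: read the wrist's pose just before it. camera_params takes no time and is no camera call; for the wrist camera it gives the pose at the moment of the call.
- robot.close_job(): hands the job in, once; it reports no verdict.
The state is a dict: "time": time; "joint_positions": joint angles; "qvel": joint speeds; "joint_torque": joint torques, N m; "tool_pos": TCP position; "ee_rot": TCP orientation; "wrist_force": force on the tool from outside, world axes, zero at the start; "wrist_torque": the same for the moment, N m; "width": finger opening in m.
Only numpy, scipy, OpenCV 4.12 (cv2) and the standard library are available. Lean on these libraries where they do the work, as an engineer would, in place of code of your own. Each camera call takes 0.05 s, during which the arm holds its last target.

### The job

Show the trainee the set-up for the next pen pot without touching anything: point first at the round wooden blank that has not been bored yet, then at the widest of the three drill bits standing in the wooden block, then at the gap between the jaws of the machine vice. Each time bring the fingertips from above to two or three centimetres over the middle of the thing and keep them there for two seconds; do not point at the other blanks or bits, not even by passing low over them. Finish still pointing at the gap of the vice, with nothing touched, moved or lifted.

Things in the scene. Friction and masses are not known exactly. Their poses are not given: they have to be found in the camera images.
- blank_solid: the unbored blank: a solid upright wooden cylinder, 60 mm diameter, 90 mm high, flat plain top with no hole; loose on the bench; origin at the centre of its underside, z up
- blank_solid_top (a point): centre of the top face of the unbored blank, 90 mm above the bench
- blank_bored_a: a finished blank: the same wooden cylinder, 60 mm diameter, 90 mm high, with a 27 mm wide, 70 mm deep bore open at the top; loose; origin at the centre of its underside
- blank_bored_b: another finished blank, identical to the first bored one; any of the three blanks may stand in any of their three places, which run one behind the other away from the robot in the middle of the bench
- bit_block: fixed wooden block, 60 x 190 x 40 mm high, with a row of three holes along its own y axis, 58 mm apart, holding the bits; origin at the centre of its underside. Block and vice may each stand on the left or the right of the blanks
- bit_wide: the widest drill bit: steel, standing shank down in the block, 10 mm shank with a flat disc-shaped cutting head of 35 mm diameter and 12 mm height at the top, with a 3 mm centre spur; loose in its hole; origin at the foot of the shank, 12 mm above the bench, z up
- bit_wide_top (a point): centre of the flat top of the widest bit's head, about 102 mm above the bench
- bit_medium: the middle bit: same height and shape, head 24 mm in diameter; origin as for the widest; any bit may stand in any of the holes
- bit_narrow: the narrow bit: same height and shape, head 15 mm in diameter; origin as for the widest
- vice: fixed dark steel drill-press vice, 170 x 136 mm over the base, 72 mm high to the top of its jaws, its screw along its own x axis with a cross handle that reaches 119 mm out to -x at 45 mm height; origin at the centre of its underside
- vice_gap (a point): middle of the 58 mm wide, 100 mm long open gap between the bright jaw plates, at the height of the jaw tops (72 mm above the bench); its x axis runs across the gap
- stain_can: bystander: upright metal can, 90 mm diameter, 110 mm high; loose; origin at the centre of its underside
- glue_bottle: bystander: upright white bottle, 60 mm diameter, 160 mm high; loose; origin at the centre of its underside
- hammer: bystander: hammer 270 mm long, lying on the far side of the bench; loose; origin underneath its middle
Things that resemble listed ones, but are neither listed nor needed, are in the scene too. Leave any pink or yellow look-alike of the blank_solid alone.

How it is judged:
By the outcome, as a careful person would: the job done as asked, in the order asked, and still so for the second after the job is handed in, with the robot touching nothing.
It also fails if it takes over 51 s, if anything falls off the work surface, if the arm or the gripper's body presses on something with over 40 N, if the wrist force passes 120 N, or if a joint passes its speed limit or range.

## Working session

There is one attempt and no reset: what is moved stays moved. The work goes in short steps, Python scripts to look and compute and a tool call to move; the robot and the scene stay as the last step left them, time stands still between calls to the robot, and variables do not carry over. Pictures are saved under pics/ and viewed, and the job is handed in when it is done.

Besides the shell and the picture viewer there is one more tool, called after "Emit:" as name(argument=value, ...), one argument or row to a line, values as JSON. move_arm: Moves the arm, as the interface text tells. Its arguments: {"type":"object","properties":{"increments":{"type":"array","items":{"type":"array","items":{"type":"array","items":{"type":"number","minimum":-1,"maximum":1}}}}},"required":["increments"]}

```bash
mkdir -p pics; ls
python3 - <<'E'
from bench import robot
import cv2
o=robot.get_obs();print(o)
print(robot.tcp_to_tips)
for n in ["scene","side","wrist"]:
    c=robot.camera_params(n)
    im,d=robot.snapshot(n);cv2.imwrite(f"pics/{n}0.png",im[:,:,::-1])
    import numpy as np
    np.savez(f"{n}0.npz",im=im,d=d,**c)
    print(n,c)
E
```

```text
pics
{'time': 0.0, 'joint_positions': array([-1.03148810e-01,  8.79544770e-02,  1.37221822e+00, -6.97111237e-06,
        1.68359791e+00, -1.03093925e-01]), 'qvel': array([-0.00094293, -0.00090362,  0.00109499,  0.00191589, -0.00021633,
       -0.00165675]), 'joint_torque': array([ 1.28542815e-03, -3.40182602e+01, -3.02423716e+01,  7.18220207e-02,
        3.29729996e-02, -1.13141955e-04]), 'tool_pos': array([ 5.49893420e-01, -2.14868116e-05,  4.03522273e-01]), 'ee_rot': array([-3.13942555e+00, -2.17244241e-04,  1.57074043e+00]), 'wrist_force': array([-0.35512688, -0.479792  ,  0.34742093]), 'wrist_torque': array([-0.01558867, -0.02515613,  0.02304271]), 'width': 0.09405158247387418}
0.1992
scene {'mtx': array([[464.03871159,   0.        , 271.51986892],
       [  0.        , 464.03871159, 213.43020765],
       [  0.        ,   0.        ,   1.        ]]), 'R': array([[ 0.68535722,  0.72799021,  0.0177689 ],
       [ 0.47343712, -0.42690591, -0.77046001],
       [-0.5533017 ,  0.53645279, -0.63724064]]), 't': array([-0.36831771, -0.20606711,  1.57977123])}
side {'mtx': array([[426.91329134,   0.        , 280.6868521 ],
       [  0.        , 426.91329134, 205.85953513],
       [  0.        ,   0.        ,   1.        ]]), 'R': array([[-0.88861319, -0.45852586,  0.01098302],
       [-0.2440617 ,  0.45244076, -0.85774778],
       [ 0.38833037, -0.76488653, -0.51395343]]), 't': array([0.49252282, 0.20319797, 0.73013423])}
wrist {'mtx': array([[365.17074159,   0.        , 281.89630582],
       [  0.        , 365.17074159, 209.20770818],
       [  0.        ,   0.        ,   1.        ]]), 'R': array([[ 9.99998430e-01, -1.07598779e-03, -1.40776533e-03],
       [-6.60245384e-04, -9.63565007e-01,  2.67473441e-01],
       [-1.64427156e-03, -2.67472092e-01, -9.63564205e-01]]), 't': array([-0.5489382 , -0.02641904,  0.39178925])}
```

View pics/scene0.png

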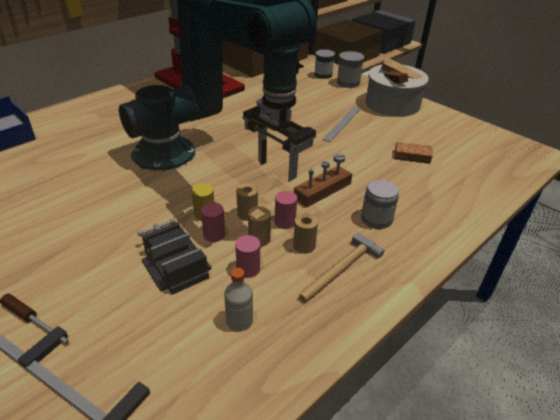

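View pics/side0.png

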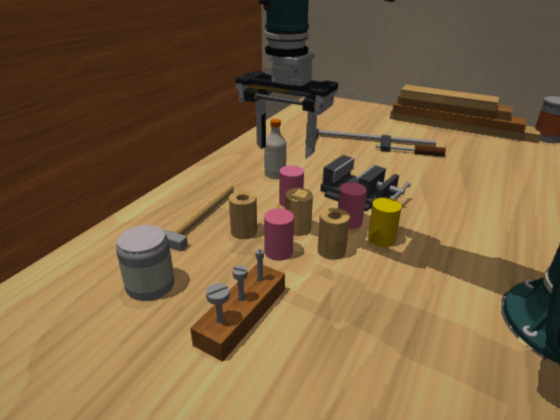

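View pics/wrist0.png

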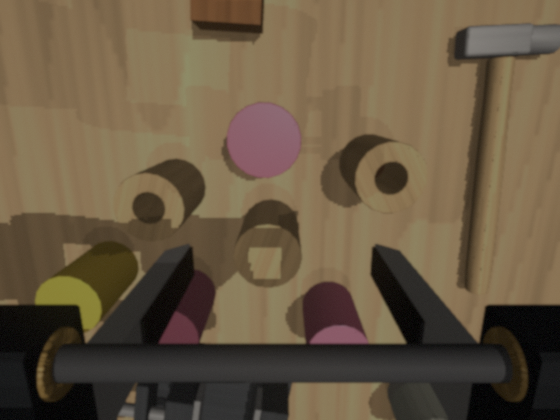

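Run:
```python
import cv2,numpy as np
w=cv2.imread("pics/wrist0.png");s=cv2.imread("pics/side0.png");c=cv2.imread("pics/scene0.png")
a=cv2.resize(w[120:320,100:440],(680,400),interpolation=cv2.INTER_CUBIC)
cv2.imwrite("pics/cw.png",np.clip(a*1.5,0,255).astype(np.uint8))
b=cv2.resize(s[160:360,180:420],(720,600),interpolation=cv2.INTER_CUBIC)
cv2.imwrite("pics/cs.png",np.clip(b*1.5,0,255).astype(np.uint8))
b=cv2.resize(c[130:300,130:370],(800,566),interpolation=cv2.INTER_CUBIC)
cv2.imwrite("pics/cc.png",np.clip(b*1.5,0,255).astype(np.uint8))
```

```text
(no output)
```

View pics/cw.png

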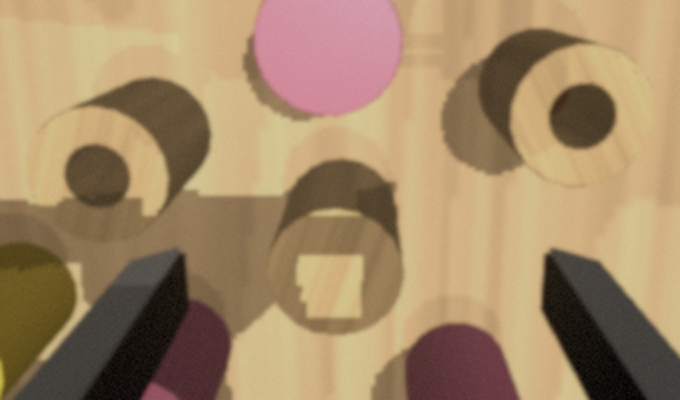

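View pics/cs.png

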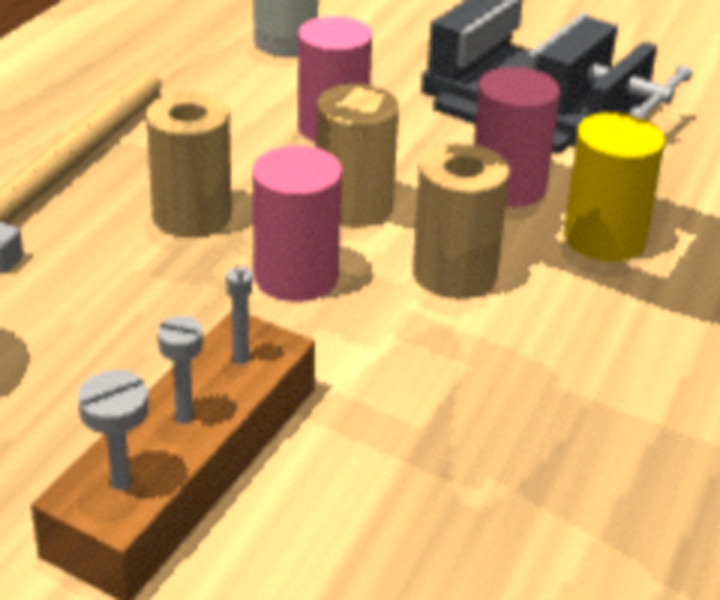

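View pics/cc.png

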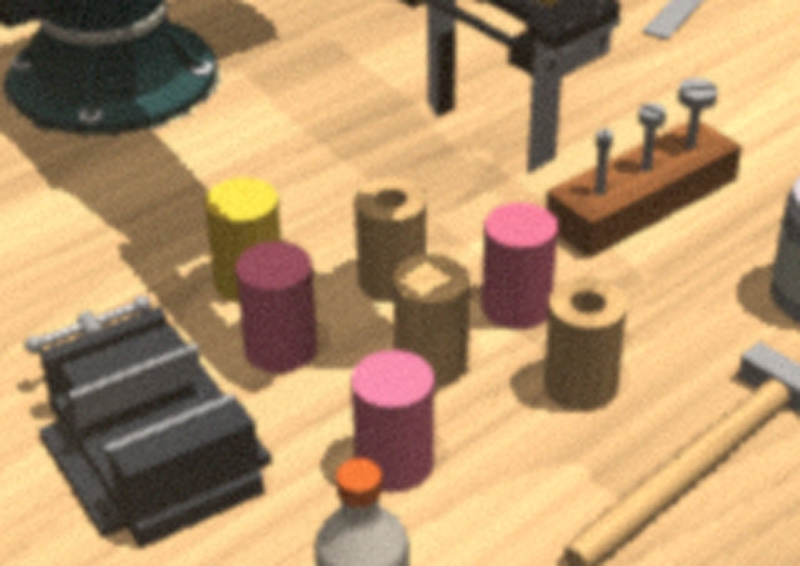

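The candidates in the wrist view are the wood blanks at (150,205) and (392,178), both bored. The wood blank at (265,250) has no hole, only a square sunlight patch. There are also pink and yellow look-alikes. I choose the wood blank at (265,250). For the bits, in the side view: (218,293) is the widest head, (240,271) medium, (260,252) narrow. Next I measure their positions.

```bash
cat > h.py <<'E'
import numpy as np,cv2
def load(n):
    z=np.load(n+".npz");return z
def world(z):
    d=z['d'];K=z['mtx'];v,u=np.mgrid[:d.shape[0],:d.shape[1]]
    c=np.stack([(u-K[0,2])/K[0,0]*d,(v-K[1,2])/K[1,1]*d,d],-1)
    return (c-z['t'])@z['R'], d>0     # R^T(c-t)
def ray(z,uv,h):
    K=z['mtx'];r=z['R'].T@np.array([(uv[0]-K[0,2])/K[0,0],(uv[1]-K[1,2])/K[1,1],1]);C=-z['R'].T@z['t']
    return C+r*(h-C[2])/r[2]
E
python3 - <<'E'
from h import *
for n in ["scene0","side0","wrist0"]:
    z=load(n);W,ok=world(z)
    print(n)
    for lo,hi in [(0.083,0.096),(0.096,0.108),(0.066,0.078)]:
        m=(ok&(W[...,2]>lo)&(W[...,2]<hi)&(W[...,0]>.25)&(W[...,0]<.9)&(abs(W[...,1])<.5)).astype(np.uint8)
        m=cv2.morphologyEx(m,cv2.MORPH_OPEN,np.ones((2,2),np.uint8))
        k,l,s,c=cv2.connectedComponentsWithStats(m,connectivity=4)
        for i in range(1,k):
            if s[i,4]<25: continue
            p=W[l==i];q=z['im'][l==i].mean(0)
            print(lo,c[i].round(),s[i,4],'mid',((p.min(0)+p.max(0))/2).round(3),'ext',np.ptp(p,0).round(3),'med',np.median(p,0).round(3),q.round())
E
```

```text
scene0
0.083 [203. 191.] 259 mid [ 0.33  -0.061  0.045] ext [0.117 0.126 0.098] med [ 0.366 -0.097  0.09 ] [142. 127.  46.]
0.083 [248. 191.] 227 mid [ 0.796 -0.282  0.426] ext [0.857 0.77  0.858] med [ 0.445 -0.005  0.089] [109.  87.  58.]
0.083 [287. 199.] 274 mid [ 0.857 -0.259  0.427] ext [0.734 0.816 0.855] med [0.542 0.048 0.09 ] [141.  74.  88.]
0.083 [380. 203.] 111 mid [ 0.951 -0.151  0.429] ext [0.547 1.032 0.851] med [0.722 0.219 0.086] [49. 46. 43.]
0.083 [213. 211.] 300 mid [ 0.796 -0.351  0.427] ext [0.856 0.632 0.856] med [ 0.451 -0.131  0.09 ] [93. 50. 57.]
0.083 [260. 215.] 307 mid [ 0.851 -0.307  0.426] ext [0.746 0.721 0.856] med [ 0.544 -0.05   0.09 ] [109.  87.  58.]
0.083 [307. 222.] 281 mid [0.631 0.061 0.046] ext [0.076 0.137 0.098] med [0.644 0.022 0.089] [128. 102.  68.]
0.083 [248. 245.] 382 mid [ 0.596 -0.119  0.046] ext [0.076 0.111 0.096] med [ 0.609 -0.146  0.09 ] [145.  83. 100.]
0.083 [240. 305.] 104 mid [ 0.724 -0.269  0.087] ext [0.035 0.051 0.021] med [ 0.735 -0.28   0.086] [69. 64. 56.]
0.096 [340. 158.] 71 mid [0.478 0.366 0.051] ext [0.103 0.169
[... 6494 characters left out ...]
5] [62. 50. 34.]
0.066 [ 95. 281.] 484 mid [ 0.364 -0.108  0.041] ext [0.044 0.091 0.083] med [ 0.377 -0.075  0.072] [69. 57. 22.]
0.066 [194. 312.] 216 mid [ 0.501 -0.051  0.192] ext [0.097 0.26  0.384] med [ 0.464 -0.108  0.071] [53. 31. 32.]
0.066 [331. 321.] 381 mid [ 0.598 -0.05   0.191] ext [0.097 0.257 0.385] med [ 0.595 -0.116  0.074] [64. 37. 40.]
0.066 [182. 410.] 682 mid [ 0.487 -0.089  0.219] ext [0.124 0.335 0.33 ] med [ 0.444 -0.226  0.072] [57. 56. 55.]
0.066 [271. 414.] 351 mid [ 0.539 -0.267  0.037] ext [0.039 0.083 0.074] med [ 0.536 -0.232  0.071] [57. 55. 53.]
0.066 [431. 416.] 207 mid [ 0.636 -0.081  0.225] ext [0.173 0.32  0.317] med [ 0.705 -0.233  0.072] [59. 58. 51.]
```

Tool x is world +y, tool y is world +x, and tool z points down. The unbored blank's top is at about (0.537, -0.045, 0.090), and its height and 60 mm size fit. The widest bit is at about (0.510, 0.300, 0.102). First I nearly close the fingers and move over the blank while staying high.

Emit:
move_arm(
  increments=[
    [[0.1, -0.1, -0.03, 0, 0, 0, 0], [0.1, -0.2, -0.06, 0, 0, 0, 0], [0.1, -0.3, -0.09, 0, 0, 0, 0], [0.1, -0.4, -0.12, 0, 0, 0, 0], [0.1, -0.45, -0.13, 0, 0, 0, 0], [0.1, -0.45, -0.13, 0, 0, 0, 0], [0.1, -0.45, -0.13, 0, 0, 0, 0], [0.1, -0.45, -0.13, 0, 0, 0, 0]],
  ],
)

```text
time: 0.82
tool_pos: [0.537, -0.045, 0.4048]
ee_rot: [3.141, -0.0, 1.571]
wrist_force: [0.4, -0.4, -0.5]
width: 0.0437
```

```bash
cat > look.py <<'E'
import sys,cv2,numpy as np
from bench import robot
tag=sys.argv[1]
o=robot.get_obs();print(o['time'],o['tool_pos'].round(4),o['ee_rot'].round(4),o['width'].round(4),o['wrist_force'].round(2))
for n in sys.argv[2:]:
    c=robot.camera_params(n);im,d=robot.snapshot(n)
    np.savez(f"{n}{tag}.npz",im=im,d=d,**c);cv2.imwrite(f"pics/{n}{tag}.png",im[:,:,::-1])
E
python3 look.py 1 wrist
```

```text
Traceback (most recent call last):
  File "look.py", line 4, in <module>
    o=robot.get_obs();print(o['time'],o['tool_pos'].round(4),o['ee_rot'].round(4),o['width'].round(4),o['wrist_force'].round(2))
                                                                                  ^^^^^^^^^^^^^^^^
AttributeError: 'float' object has no attribute 'round'
```

```bash
sed -i "s/o\['width'\].round(4)/o['width']/" look.py; python3 look.py 1 wrist
python3 - <<'E'
from h import *
z=load("wrist1");W,ok=world(z)
m=(ok&(abs(W[...,2]-.09)<.005)&(abs(W[...,0]-.537)<.045)&(abs(W[...,1]+.045)<.045)).astype(np.uint8)
c,_=cv2.findContours(m,cv2.RETR_EXTERNAL,cv2.CHAIN_APPROX_NONE);c=max(c,key=cv2.contourArea)
(u,v),r=cv2.minEnclosingCircle(c);print(u,v,r,ray(z,(u,v),.09),cv2.fitEllipse(c))
p=W[m>0];print(p.min(0),p.max(0))
E
```

```text
0.8167 [ 0.537  -0.045   0.4048] [ 3.1412e+00 -3.0000e-04  1.5707e+00] 0.04372707201020181 [ 0.4  -0.45 -0.55]
281.0 205.0 35.4683952331543 [ 0.5361209 -0.0444926  0.09     ] ((280.8280944824219, 204.95863342285156), (68.26315307617188, 69.88420867919922), 93.57296752929688)
[ 0.50659965 -0.07503758  0.08517414] [ 0.56553205 -0.01580558  0.09252432]
```

View pics/wrist1.png

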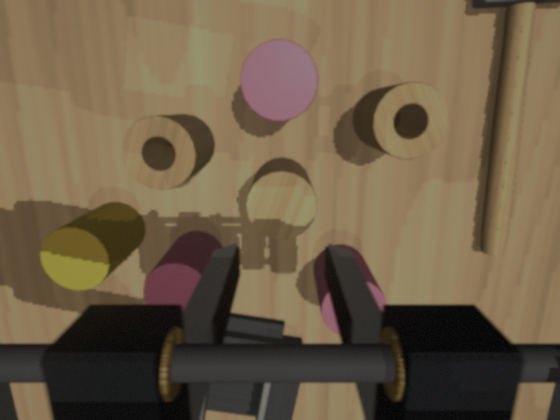

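The wrist picture shows a plain, hole-free top at (281,204), with no light patch now, so the sunlight reading was right. Its centre is (0.536, -0.045), directly under the tips. I descend 90 mm, to 25 mm over it, and hold.

Emit:
move_arm(
  increments=[
    [[0.1, 0, -0.01, 0.15, 0, 0, 0], [0.1, 0, -0.01, 0.3, 0, 0, 0], [0.1, 0, -0.01, 0.45, 0, 0, 0], [0.1, 0, -0.01, 0.6, 0, 0, 0], [0.1, 0, -0.01, 0.72, 0, 0, 0], [0.1, 0, -0.01, 0.82, 0, 0, 0], [0.1, 0, -0.01, 0.88, 0, 0, 0], [0.1, 0, -0.01, 0.9, 0, 0, 0]],
  ],
)

```text
time: 1.53
tool_pos: [0.5359, -0.0448, 0.3135]
ee_rot: [-3.14, -0.0, 1.571]
wrist_force: [-0.2, -0.2, -0.1]
width: 0.0097
```

Emit:
move_arm(
  increments=[
    [[0.1, 0, 0, 0, 0, 0, 0], [0.1, 0, 0, 0, 0, 0, 0], [0.1, 0, 0, 0, 0, 0, 0], [0.1, 0, 0, 0, 0, 0, 0], [0.1, 0, 0, 0, 0, 0, 0], [0.1, 0, 0, 0, 0, 0, 0], [0.1, 0, 0, 0, 0, 0, 0], [0.1, 0, 0, 0, 0, 0, 0]],
  ],
)

```text
time: 2.2
tool_pos: [0.536, -0.045, 0.3148]
ee_rot: [3.141, -0.0, 1.571]
wrist_force: [-0.3, -0.6, 0.1]
width: 0.0092
```

```bash
python3 look.py 2 side wrist
```

```text
2.2 [ 0.536  -0.045   0.3148] [ 3.1413 -0.      1.5708] 0.009161700970693288 [-0.26 -0.63  0.05]
```

View pics/side2.png

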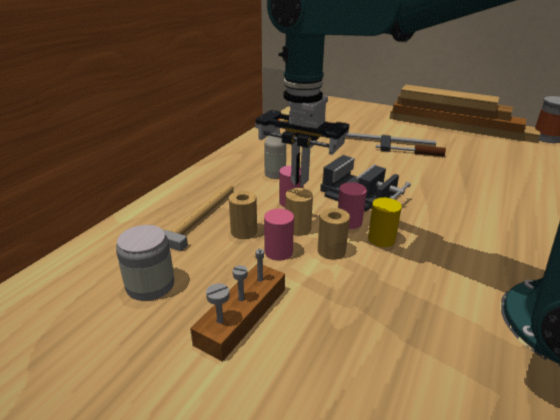

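The tips at about (299,187) hover just above the middle of the unbored blank at (299,197). Nothing else has changed. I keep holding, three more calls for 2.7 s in all.

Emit:
move_arm(
  increments=[
    [[0.1, 0, 0, 0, 0, 0, 0], [0.1, 0, 0, 0, 0, 0, 0], [0.1, 0, 0, 0, 0, 0, 0], [0.1, 0, 0, 0, 0, 0, 0], [0.1, 0, 0, 0, 0, 0, 0], [0.1, 0, 0, 0, 0, 0, 0], [0.1, 0, 0, 0, 0, 0, 0], [0.1, 0, 0, 0, 0, 0, 0]],
  ],
)

```text
time: 2.97
tool_pos: [0.536, -0.045, 0.3147]
ee_rot: [3.141, 0.0, 1.571]
wrist_force: [0.4, 0.6, 0.3]
width: 0.0096
```

Emit:
move_arm(
  increments=[
    [[0.1, 0, 0, 0, 0, 0, 0], [0.1, 0, 0, 0, 0, 0, 0], [0.1, 0, 0, 0, 0, 0, 0], [0.1, 0, 0, 0, 0, 0, 0], [0.1, 0, 0, 0, 0, 0, 0], [0.1, 0, 0, 0, 0, 0, 0], [0.1, 0, 0, 0, 0, 0, 0], [0.1, 0, 0, 0, 0, 0, 0]],
  ],
)

```text
time: 3.63
tool_pos: [0.536, -0.045, 0.3147]
ee_rot: [3.142, 0.0, 1.571]
wrist_force: [0.1, -0.6, -0.2]
width: 0.0094
```

Emit:
move_arm(
  increments=[
    [[0.1, 0, 0, 0, 0, 0, 0], [0.1, 0, 0, 0, 0, 0, 0], [0.1, 0, 0, 0, 0, 0, 0], [0.1, 0, 0, 0, 0, 0, 0], [0.1, 0, 0, 0, 0, 0, 0], [0.1, 0, 0, 0, 0, 0, 0], [0.1, 0, 0, 0, 0, 0, 0], [0.1, 0, 0, 0, 0, 0, 0]],
  ],
)

```text
time: 4.3
tool_pos: [0.536, -0.045, 0.3147]
ee_rot: [3.141, 0.0, 1.571]
wrist_force: [0.6, -0.1, -0.5]
width: 0.0092
```

Emit:
move_arm(
  increments=[
    [[0.1, 0, 0, -0.15, 0, 0, 0], [0.1, 0, 0, -0.3, 0, 0, 0], [0.1, 0, 0, -0.45, 0, 0, 0], [0.1, 0, 0, -0.6, 0, 0, 0], [0.1, 0, 0, -0.75, 0, 0, 0], [0.1, 0, 0, -0.9, 0, 0, 0], [0.1, 0, 0, -1, 0, 0, 0], [0.1, 0, 0, -1, 0, 0, 0]],
  ],
)

```text
time: 4.97
tool_pos: [0.5362, -0.0451, 0.4176]
ee_rot: [3.136, 0.001, 1.571]
wrist_force: [1.3, -0.3, -0.6]
width: 0.0096
```

Emit:
move_arm(
  increments=[
    [[0.1, 0.1, 0.07, -0.07, 0, 0, 0], [0.1, 0.25, 0.15, -0.12, 0, 0, 0], [0.1, 0.4, 0.25, -0.2, 0, 0, 0], [0.1, 0.55, 0.35, -0.25, 0, 0, 0], [0.1, 0.7, 0.45, -0.25, 0, 0, 0], [0.1, 0.85, 0.5, -0.25, 0, 0, 0], [0.1, 1, 0.5, -0.25, 0, 0, 0], [0.1, 1, 0.5, -0.25, 0, 0, 0]],
  ],
)

```text
time: 5.63
tool_pos: [0.5862, 0.0572, 0.4381]
ee_rot: [-3.139, -0.001, 1.574]
wrist_force: [0.0, -0.3, -0.1]
width: 0.0093
```

Emit:
move_arm(
  increments=[
    [[0.1, 0.15, 0, 0, 0, 0, 0], [0.1, 0.3, 0, 0, 0, 0, 0], [0.1, 0.45, 0, 0, 0, 0, 0], [0.1, 0.6, 0, 0, 0, 0, 0], [0.1, 0.75, 0, 0, 0, 0, 0], [0.1, 0.9, 0, 0, 0, 0, 0], [0.1, 1, 0, 0, 0, 0, 0], [0.1, 1, 0, 0, 0, 0, 0]],
  ],
)

```text
time: 6.3
tool_pos: [0.5859, 0.1564, 0.4391]
ee_rot: [-3.141, -0.0, 1.573]
wrist_force: [0.5, 0.2, 0.1]
width: 0.0093
```

```bash
python3 look.py 3 wrist
```

```text
6.3 [0.5859 0.1564 0.4391] [-3.1408e+00 -3.0000e-04  1.5729e+00] 0.009261517387397692 [0.48 0.19 0.12]
```

View pics/wrist3.png

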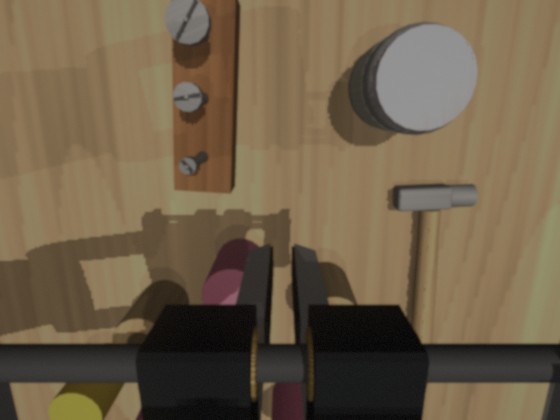

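The wrist picture shows the block with heads at (188,20) widest, (188,97) medium and (190,166) narrow. I refine the wide one by casting a ray.

Run:
```python
from h import *
z=load("wrist3");W,ok=world(z)
for x,y in [(.51,.3),(.507,.244),(.503,.188)]:
    m=(ok&(abs(W[...,2]-.102)<.006)&(abs(W[...,0]-x)<.03)&(abs(W[...,1]-y)<.027)).astype(np.uint8)
    c,_=cv2.findContours(m,cv2.RETR_EXTERNAL,cv2.CHAIN_APPROX_NONE);c=max(c,key=cv2.contourArea)
    (u,v),r=cv2.minEnclosingCircle(c);e=cv2.fitEllipse(c);print(u,v,r,ray(z,(u,v),.102).round(4),ray(z,e[0],.102).round(4),[round(a,1) for a in e[1]])
```

```text
184.3000030517578 21.799999237060547 25.241531372070312 [0.5082 0.3006 0.102 ] [0.51   0.3012 0.102 ] [42.7, 47.9]
187.08375549316406 95.96700286865234 15.59256362915039 [0.5066 0.2446 0.102 ] [0.5065 0.2444 0.102 ] [27.8, 30.0]
187.5 165.0 9.013978004455566 [0.503 0.187 0.102] [0.5029 0.1869 0.102 ] [16.6, 17.4]
```

Emit:
move_arm(
  increments=[
    [[0.1, 0.15, 0, 0, 0, 0, 0], [0.1, 0.3, 0, 0, 0, 0, 0], [0.1, 0.45, 0, 0, 0, 0, 0], [0.1, 0.6, 0, 0, 0, 0, 0], [0.1, 0.75, 0, 0, 0, 0, 0], [0.1, 0.9, 0, 0, 0, 0, 0], [0.1, 1, 0, 0, 0, 0, 0], [0.1, 1, 0, 0, 0, 0, 0]],
  ],
)

```text
time: 7.02
tool_pos: [0.5857, 0.2576, 0.4393]
ee_rot: [-3.141, -0.001, 1.574]
wrist_force: [-0.6, -0.8, 0.2]
width: 0.0093
```

```bash
python3 look.py 4 wrist
python3 - <<'E'
from h import *
z=load("wrist4");W,ok=world(z)
for x,y in [(.51,.3),(.507,.244),(.503,.188)]:
    m=(ok&(abs(W[...,2]-.102)<.006)&(abs(W[...,0]-x)<.03)&(abs(W[...,1]-y)<.027)).astype(np.uint8)
    c,_=cv2.findContours(m,cv2.RETR_EXTERNAL,cv2.CHAIN_APPROX_NONE);c=max(c,key=cv2.contourArea)
    (u,v),r=cv2.minEnclosingCircle(c);e=cv2.fitEllipse(c);print(u,v,r,ray(z,(u,v),.102).round(4),ray(z,e[0],.102).round(4),[round(a,1) for a in e[1]])
E
```

```text
7.0167 [0.5857 0.2576 0.4393] [-3.1411e+00 -5.0000e-04  1.5739e+00] 0.009328307773033728 [-0.63 -0.76  0.16]
194.35890197753906 148.41104125976562 21.10725975036621 [0.5098 0.3026 0.102 ] [0.5098 0.3026 0.102 ] [39.1, 40.9]
194.51724243164062 212.0775909423828 13.829645156860352 [0.5064 0.2455 0.102 ] [0.5063 0.245  0.102 ] [25.3, 26.5]
194.5 270.558837890625 8.573501586914062 [0.5028 0.1879 0.102 ] [0.5029 0.1878 0.102 ] [15.0, 16.7]
```

View pics/wrist4.png

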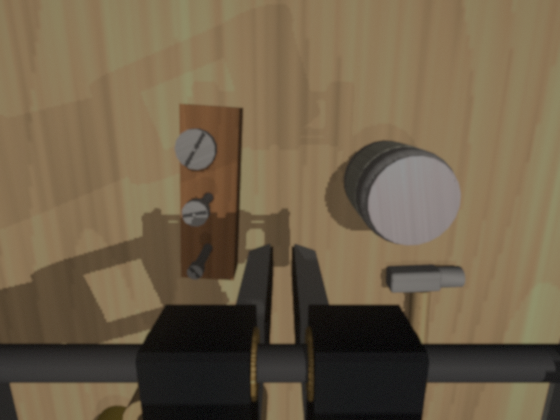

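The heads measure 40, 26 and 16 px, which matches 35, 24 and 15 mm. The spacing comes out at 57 to 58 mm. The widest bit is at (0.510, 0.302). I move over it high.

Emit:
move_arm(
  increments=[
    [[0.1, 0.15, 0, 0, 0, 0, 0], [0.1, 0.3, -0.1, 0, 0, 0, 0], [0.1, 0.45, -0.25, 0, 0, 0, 0], [0.1, 0.46, -0.4, 0, 0, 0, 0], [0.1, 0.46, -0.55, 0, 0, 0, 0], [0.1, 0.46, -0.7, 0, 0, 0, 0], [0.1, 0.46, -0.76, 0, 0, 0, 0], [0.1, 0.46, -0.76, 0, 0, 0, 0]],
  ],
)

```text
time: 7.73
tool_pos: [0.5091, 0.3012, 0.4405]
ee_rot: [3.141, -0.001, 1.571]
wrist_force: [0.3, 0.8, -0.3]
width: 0.0092
```

Emit:
move_arm(
  increments=[
    [[0.1, 0, 0, 0, 0, 0, 0], [0.1, 0, 0, 0, 0, 0, 0], [0.1, 0, 0, 0, 0, 0, 0]],
  ],
)

```text
time: 7.98
tool_pos: [0.5107, 0.3008, 0.4394]
ee_rot: [3.142, 0.0, 1.57]
wrist_force: [-1.4, -0.0, -1.0]
width: 0.0094
```

```bash
python3 look.py 5 wrist
python3 - <<'E'
from h import *
z=load("wrist5");W,ok=world(z)
for x,y in [(.51,.3)]:
    m=(ok&(abs(W[...,2]-.102)<.006)&(abs(W[...,0]-x)<.03)&(abs(W[...,1]-y)<.027)).astype(np.uint8)
    c,_=cv2.findContours(m,cv2.RETR_EXTERNAL,cv2.CHAIN_APPROX_NONE);c=max(c,key=cv2.contourArea)
    (u,v),r=cv2.minEnclosingCircle(c);e=cv2.fitEllipse(c);print(u,v,r,ray(z,(u,v),.102).round(4),ray(z,e[0],.102).round(4),[round(a,1) for a in e[1]])
    print(np.median(W[m>0],0))
E
```

```text
7.9833 [0.5107 0.3008 0.4394] [3.1416e+00 2.0000e-04 1.5699e+00] 0.00941734460895301 [-1.38 -0.02 -0.96]
280.40655517578125 196.78038024902344 19.543201446533203 [0.5092 0.3028 0.102 ] [0.5093 0.3028 0.102 ] [37.6, 38.2]
[0.50889838 0.3028195  0.10224439]
```

View pics/wrist5.png

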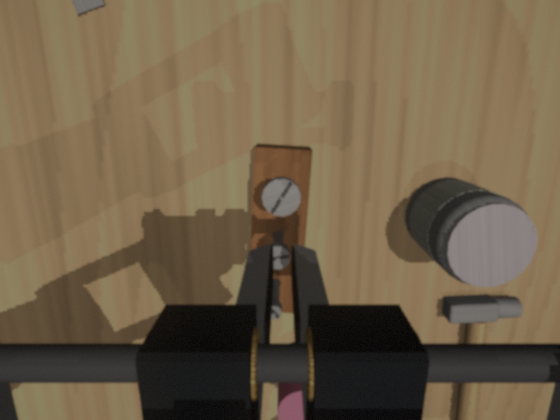

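The widest head is at (281,197) in the wrist view, which gives (0.509, 0.3025). I lower to 26 mm over its top and hold.

Emit:
move_arm(
  increments=[
    [[0.1, 0.01, -0.01, 0.15, 0, 0, 0], [0.1, 0.01, -0.01, 0.3, 0, 0, 0], [0.1, 0.01, -0.01, 0.45, 0, 0, 0], [0.1, 0.01, -0.01, 0.6, 0, 0, 0], [0.1, 0.01, -0.01, 0.72, 0, 0, 0], [0.1, 0.01, -0.01, 0.82, 0, 0, 0], [0.1, 0.01, -0.01, 0.91, 0, 0, 0], [0.1, 0.01, -0.01, 1, 0, 0, 0]],
  ],
)

```text
time: 8.7
tool_pos: [0.5092, 0.302, 0.3391]
ee_rot: [3.141, -0.0, 1.571]
wrist_force: [-0.3, 1.1, 0.3]
width: 0.0095
```

Emit:
move_arm(
  increments=[
    [[0.1, 0, 0, 0.06, 0, 0, 0], [0.1, 0, 0, 0.1, 0, 0, 0], [0.1, 0, 0, 0.12, 0, 0, 0], [0.1, 0, 0, 0.12, 0, 0, 0], [0.1, 0, 0, 0.12, 0, 0, 0], [0.1, 0, 0, 0.12, 0, 0, 0], [0.1, 0, 0, 0.12, 0, 0, 0], [0.1, 0, 0, 0.12, 0, 0, 0]],
  ],
)

```text
time: 9.37
tool_pos: [0.5091, 0.302, 0.3283]
ee_rot: [3.141, -0.0, 1.571]
wrist_force: [0.8, -0.8, 0.0]
width: 0.0094
```

```bash
python3 look.py 6 side
```

```text
9.3667 [0.5091 0.302  0.3283] [ 3.1406e+00 -4.0000e-04  1.5708e+00] 0.009432950314338077 [ 0.84 -0.8   0.03]
```

View pics/side6.png

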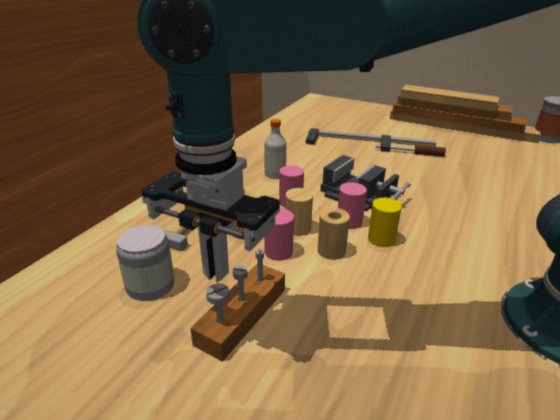

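The tips at about (216,278) stand just above the widest bit at (218,293), with 27 mm of clearance. I hold, then retreat upward and travel high to the vice.

Emit:
move_arm(
  increments=[
    [[0.1, 0, 0, 0, 0, 0, 0], [0.1, 0, 0, 0, 0, 0, 0], [0.1, 0, 0, 0, 0, 0, 0], [0.1, 0, 0, 0, 0, 0, 0], [0.1, 0, 0, 0, 0, 0, 0], [0.1, 0, 0, 0, 0, 0, 0], [0.1, 0, 0, 0, 0, 0, 0], [0.1, 0, 0, 0, 0, 0, 0]],
  ],
)

```text
time: 10.08
tool_pos: [0.509, 0.302, 0.3277]
ee_rot: [3.142, 0.0, 1.571]
wrist_force: [0.1, -0.8, 0.2]
width: 0.0095
```

Emit:
move_arm(
  increments=[
    [[0.1, 0, 0, 0, 0, 0, 0], [0.1, 0, 0, 0, 0, 0, 0], [0.1, 0, 0, 0, 0, 0, 0], [0.1, 0, 0, 0, 0, 0, 0], [0.1, 0, 0, 0, 0, 0, 0], [0.1, 0, 0, 0, 0, 0, 0], [0.1, 0, 0, 0, 0, 0, 0], [0.1, 0, 0, 0, 0, 0, 0]],
  ],
)

```text
time: 10.75
tool_pos: [0.509, 0.302, 0.3277]
ee_rot: [3.142, 0.0, 1.571]
wrist_force: [0.1, 0.1, -0.1]
width: 0.009
```

Emit:
move_arm(
  increments=[
    [[0.1, 0, 0, 0, 0, 0, 0], [0.1, 0, 0, 0, 0, 0, 0], [0.1, 0, 0, 0, 0, 0, 0], [0.1, 0, 0, 0, 0, 0, 0], [0.1, 0, 0, 0, 0, 0, 0], [0.1, 0, 0, 0, 0, 0, 0], [0.1, 0, 0, 0, 0, 0, 0], [0.1, 0, 0, 0, 0, 0, 0]],
  ],
)

```text
time: 11.42
tool_pos: [0.509, 0.302, 0.3277]
ee_rot: [3.142, 0.0, 1.571]
wrist_force: [-0.4, -0.5, 0.7]
width: 0.0096
```

Emit:
move_arm(
  increments=[
    [[0.1, 0, 0, -0.15, 0, 0, 0], [0.1, 0, 0, -0.3, 0, 0, 0], [0.1, 0, 0, -0.45, 0, 0, 0], [0.1, 0, 0, -0.6, 0, 0, 0], [0.1, 0, 0, -0.75, 0, 0, 0], [0.1, 0, 0, -0.9, 0, 0, 0], [0.1, 0, 0, -1, 0, 0, 0], [0.1, 0, 0, -1, 0, 0, 0]],
  ],
)

```text
time: 12.08
tool_pos: [0.5091, 0.3021, 0.4308]
ee_rot: [3.137, -0.002, 1.571]
wrist_force: [-0.2, 0.1, 0.5]
width: 0.0093
```

Emit:
move_arm(
  increments=[
    [[0.1, 0, 0.12, -0.1, 0, 0, 0], [0.1, 0, 0.27, -0.2, 0, 0, 0], [0.1, -0.05, 0.42, -0.25, 0, 0, 0], [0.1, -0.15, 0.57, -0.25, 0, 0, 0], [0.1, -0.3, 0.7, -0.25, 0, 0, 0], [0.1, -0.5, 0.8, -0.25, 0, 0, 0], [0.1, -0.7, 0.8, -0.25, 0, 0, 0], [0.1, -0.9, 0.8, -0.25, 0, 0, 0]],
  ],
)

```text
time: 12.75
tool_pos: [0.59, 0.2105, 0.4504]
ee_rot: [-3.139, 0.001, 1.57]
wrist_force: [-0.0, 0.2, 0.3]
width: 0.0099
```

Emit:
move_arm(
  increments=[
    [[0.1, -0.2, 0, 0, 0, 0, 0], [0.1, -0.4, 0, 0, 0, 0, 0], [0.1, -0.6, 0, 0, 0, 0, 0], [0.1, -0.8, 0, 0, 0, 0, 0], [0.1, -1, 0, 0, 0, 0, 0]],
  ],
)

```text
time: 13.17
tool_pos: [0.5892, 0.1103, 0.4511]
ee_rot: [-3.139, 0.0, 1.57]
wrist_force: [-0.7, -0.3, 0.3]
width: 0.0094
```

Emit:
move_arm(
  increments=[
    [[0.1, -0.2, 0, 0, 0, 0, 0], [0.1, -0.4, 0, 0, 0, 0, 0], [0.1, -0.6, 0, 0, 0, 0, 0], [0.1, -0.8, 0, 0, 0, 0, 0], [0.1, -1, 0, 0, 0, 0, 0]],
  ],
)

```text
time: 13.58
tool_pos: [0.589, 0.0103, 0.4511]
ee_rot: [-3.139, 0.0, 1.57]
wrist_force: [1.6, -0.2, -1.5]
width: 0.0094
```

Emit:
move_arm(
  increments=[
    [[0.1, -0.2, 0, 0, 0, 0, 0], [0.1, -0.4, 0, 0, 0, 0, 0], [0.1, -0.6, 0, 0, 0, 0, 0], [0.1, -0.8, 0, 0, 0, 0, 0], [0.1, -1, 0, 0, 0, 0, 0]],
  ],
)

```text
time: 14.0
tool_pos: [0.5889, -0.0897, 0.4511]
ee_rot: [-3.139, -0.0, 1.57]
wrist_force: [0.3, -0.4, -0.2]
width: 0.0093
```

```bash
python3 look.py 7 wrist scene
```

```text
14.0 [ 0.5889 -0.0897  0.4511] [-3.1394e+00 -3.0000e-04  1.5702e+00] 0.009344552182376004 [ 0.34 -0.37 -0.17]
```

View pics/wrist7.png

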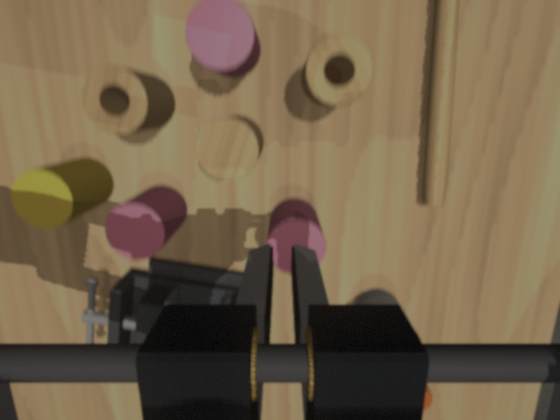

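View pics/scene7.png

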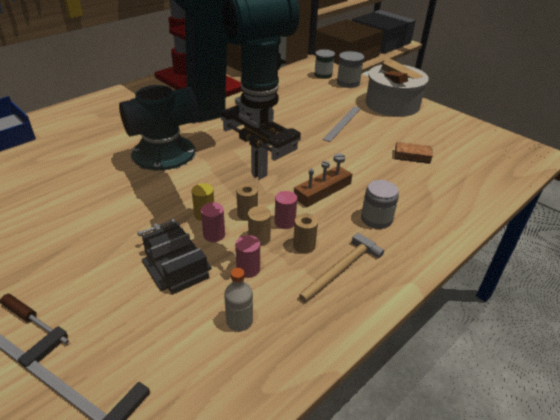

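The wrist picture shows the vice lower left, from about (90,280) to (250,340). The blanks are unmoved. I go on high to above the vice.

Emit:
move_arm(
  increments=[
    [[0.1, -0.2, -0.2, 0, 0, 0, 0], [0.1, -0.4, -0.4, 0, 0, 0, 0], [0.1, -0.6, -0.6, 0, 0, 0, 0], [0.1, -0.8, -0.8, 0, 0, 0, 0], [0.1, -1, -1, 0, 0, 0, 0]],
  ],
)

```text
time: 14.52
tool_pos: [0.4881, -0.1883, 0.4517]
ee_rot: [-3.141, -0.001, 1.572]
wrist_force: [1.3, -1.0, -0.4]
width: 0.0089
```

Emit:
move_arm(
  increments=[
    [[0.1, -0.15, 0, 0, 0, 0, 0], [0.1, -0.3, 0, 0, 0, 0, 0], [0.1, -0.45, 0, 0, 0, 0, 0], [0.1, -0.6, 0, 0, 0, 0, 0], [0.1, -0.72, 0, 0, 0, 0, 0], [0.1, -0.8, 0, 0, 0, 0, 0], [0.1, -0.8, 0, 0, 0, 0, 0], [0.1, -0.8, 0, 0, 0, 0, 0]],
  ],
)

```text
time: 15.18
tool_pos: [0.4893, -0.2683, 0.4523]
ee_rot: [-3.141, -0.001, 1.571]
wrist_force: [0.4, -0.5, 0.5]
width: 0.0093
```

```bash
python3 look.py 8 wrist
python3 - <<'E'
from h import *
z=load("wrist8");W,ok=world(z)
m=(ok&(abs(W[...,2]-.072)<.006)&(W[...,1]<-.17)&(W[...,0]>.38)&(W[...,0]<.6)).astype(np.uint8)
m=cv2.morphologyEx(m,cv2.MORPH_OPEN,np.ones((3,3),np.uint8))
k,l,s,c=cv2.connectedComponentsWithStats(m)
for i in range(1,k):
    if s[i,4]<300: continue
    p=W[l==i];r=cv2.minAreaRect((p[:,:2]*1000).astype(np.float32));print(s[i],c[i].round(),r,np.median(p,0).round(4));print(cv2.boxPoints(r).round(0).tolist())
cv2.imwrite("pics/m8.png",m*255)
E
```

```text
15.1833 [ 0.4893 -0.2683  0.4523] [-3.1412e+00 -9.0000e-04  1.5706e+00] 0.009286664471421192 [ 0.44 -0.45  0.49]
[ 209  136   47   97 3211] [231. 181.] ((437.1795959472656, -262.3320007324219), (100.47547149658203, 36.1549186706543), 80.01907348632812) [ 0.4382 -0.2598  0.0719]
[[411.0, -309.0], [446.0, -315.0], [464.0, -216.0], [428.0, -210.0]]
[ 296  147   54   99 3404] [322. 196.] ((529.8086547851562, -278.21856689453125), (99.83576965332031, 36.27805709838867), 80.04682159423828) [ 0.5296 -0.2754  0.072 ]
[[503.0, -324.0], [539.0, -331.0], [556.0, -232.0], [521.0, -226.0]]
```

View pics/wrist8.png

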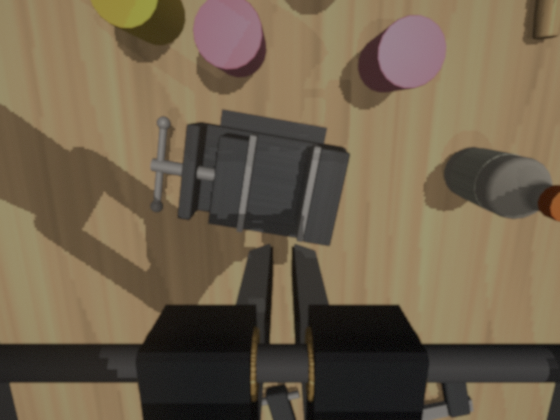

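View pics/m8.png

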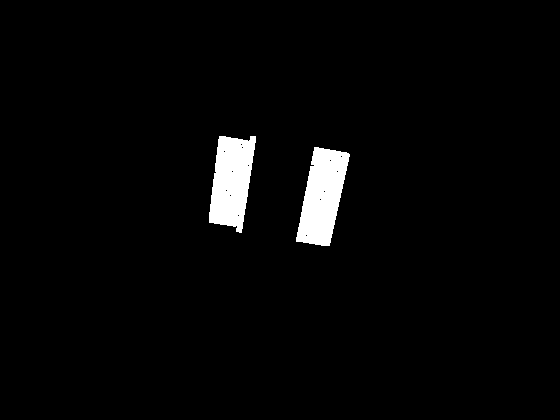

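The vice is centred in the picture with its bright plates at about (248,182) and (310,194). Both jaw tops measure 100 x 36 mm, and their centres are 94 mm apart, which is 58 + 36. The gap middle is therefore (0.4835, -0.270). I descend 156 mm to 25 mm above the jaw tops.

Emit:
move_arm(
  increments=[
    [[0.1, -0.02, -0.05, 0.15, 0, 0, 0], [0.1, -0.02, -0.05, 0.3, 0, 0, 0], [0.1, -0.02, -0.05, 0.45, 0, 0, 0], [0.1, -0.02, -0.05, 0.6, 0, 0, 0], [0.1, -0.02, -0.05, 0.75, 0, 0, 0], [0.1, -0.02, -0.05, 0.85, 0, 0, 0], [0.1, -0.02, -0.05, 0.95, 0, 0, 0], [0.1, -0.02, -0.05, 1, 0, 0, 0]],
  ],
)

```text
time: 15.9
tool_pos: [0.484, -0.2695, 0.3514]
ee_rot: [-3.14, -0.001, 1.572]
wrist_force: [-0.3, 0.1, 0.1]
width: 0.0095
```

Emit:
move_arm(
  increments=[
    [[0.1, 0, 0, 0.12, 0, 0, 0], [0.1, 0, 0, 0.24, 0, 0, 0], [0.1, 0, 0, 0.36, 0, 0, 0], [0.1, 0, 0, 0.45, 0, 0, 0], [0.1, 0, 0, 0.52, 0, 0, 0], [0.1, 0, 0, 0.55, 0, 0, 0], [0.1, 0, 0, 0.56, 0, 0, 0], [0.1, 0, 0, 0.56, 0, 0, 0]],
  ],
)

```text
time: 16.57
tool_pos: [0.4841, -0.2701, 0.2967]
ee_rot: [3.141, 0.0, 1.571]
wrist_force: [0.7, 1.2, 0.1]
width: 0.0094
```

Emit:
move_arm(
  increments=[
    [[0.1, 0, 0, 0, 0, 0, 0], [0.1, 0, 0, 0, 0, 0, 0], [0.1, 0, 0, 0, 0, 0, 0], [0.1, 0, 0, 0, 0, 0, 0], [0.1, 0, 0, 0, 0, 0, 0], [0.1, 0, 0, 0, 0, 0, 0], [0.1, 0, 0, 0, 0, 0, 0], [0.1, 0, 0, 0, 0, 0, 0]],
  ],
)

```text
time: 17.23
tool_pos: [0.484, -0.27, 0.2967]
ee_rot: [3.142, -0.0, 1.571]
wrist_force: [0.0, 0.0, 0.6]
width: 0.0093
```

```bash
python3 look.py 9 scene side wrist
python3 - <<'E'
import cv2,numpy as np
a=cv2.imread("pics/scene9.png")[100:300,60:360];cv2.imwrite("pics/c9.png",cv2.resize(a,(780,520),interpolation=cv2.INTER_CUBIC))
E
```

```text
17.2333 [ 0.484  -0.27    0.2967] [ 3.1415 -0.      1.5708] 0.009333611803222966 [0.01 0.01 0.64]
```

View pics/c9.png

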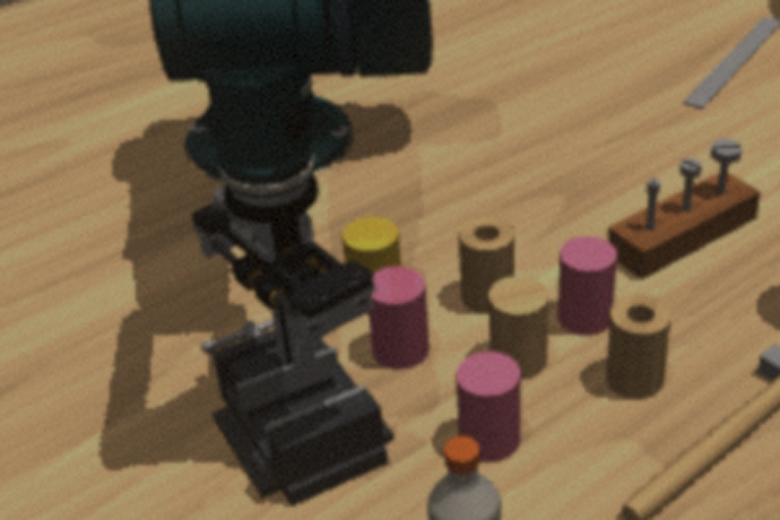

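View pics/side9.png

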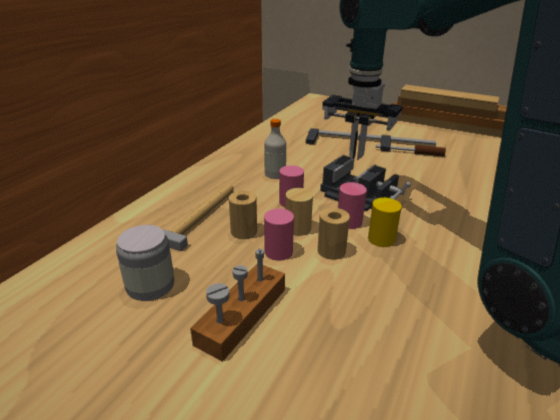

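View pics/wrist9.png

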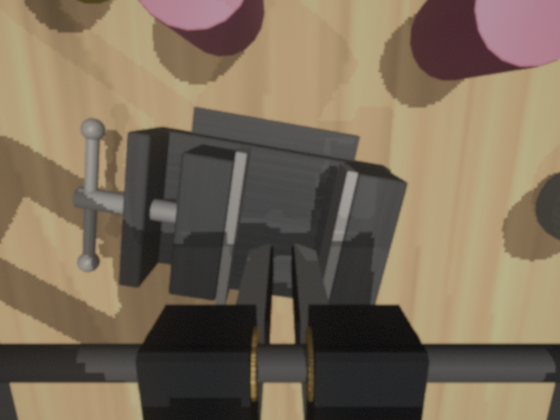

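The fingertips are between the jaw plates, at wrist (283,250), with the plates at (236,225) and (340,225). They are 25 mm above the jaw tops, and all objects stand as before. I hold more than two seconds longer and then hand in.

Emit:
move_arm(
  increments=[
    [[0.1, 0, 0, 0, 0, 0, 0], [0.1, 0, 0, 0, 0, 0, 0], [0.1, 0, 0, 0, 0, 0, 0], [0.1, 0, 0, 0, 0, 0, 0], [0.1, 0, 0, 0, 0, 0, 0], [0.1, 0, 0, 0, 0, 0, 0], [0.1, 0, 0, 0, 0, 0, 0], [0.1, 0, 0, 0, 0, 0, 0]],
  ],
)

```text
time: 18.05
tool_pos: [0.484, -0.27, 0.2967]
ee_rot: [3.142, -0.0, 1.571]
wrist_force: [-0.1, 0.8, 0.0]
width: 0.0095
```

Emit:
move_arm(
  increments=[
    [[0.1, 0, 0, 0, 0, 0, 0], [0.1, 0, 0, 0, 0, 0, 0], [0.1, 0, 0, 0, 0, 0, 0], [0.1, 0, 0, 0, 0, 0, 0], [0.1, 0, 0, 0, 0, 0, 0], [0.1, 0, 0, 0, 0, 0, 0], [0.1, 0, 0, 0, 0, 0, 0], [0.1, 0, 0, 0, 0, 0, 0]],
  ],
)

```text
time: 18.72
tool_pos: [0.484, -0.27, 0.2967]
ee_rot: [3.142, -0.0, 1.571]
wrist_force: [-0.1, 0.6, 0.1]
width: 0.0096
```

Emit:
move_arm(
  increments=[
    [[0.1, 0, 0, 0, 0, 0, 0], [0.1, 0, 0, 0, 0, 0, 0], [0.1, 0, 0, 0, 0, 0, 0], [0.1, 0, 0, 0, 0, 0, 0], [0.1, 0, 0, 0, 0, 0, 0], [0.1, 0, 0, 0, 0, 0, 0], [0.1, 0, 0, 0, 0, 0, 0], [0.1, 0, 0, 0, 0, 0, 0]],
  ],
)

```text
time: 19.38
tool_pos: [0.484, -0.27, 0.2967]
ee_rot: [3.141, 0.0, 1.571]
wrist_force: [-0.1, -0.2, 0.6]
width: 0.0096
```

Run:
```python
from bench import robot
o=robot.get_obs();print(o['time'],o['tool_pos'],o['wrist_force'])
print(robot.close_job())
```

```text
19.3833 [ 0.48400653 -0.27001026  0.29671223] [-0.07463153 -0.22942055  0.63286198]
the job is handed in; nothing more can be done
None
```

I pointed at all three things in the order asked, with the fingers nearly closed, and handed the job in at 19.4 s with the arm still over the vice gap. I travelled high between points, with the tips at least about 0.20 m above the bench.

| Pointed at | Measured centre (x, y) | Tips above it | Held |
|---|---|---|---|
| Unbored blank (the middle one of the three) | (0.536, -0.045) | about 25 mm | about 2.7 s |
| Widest bit (the one farthest to the left) | (0.509, 0.302) | about 26 mm | about 2.5 s |
| Vice gap | (0.4835, -0.270) | about 25 mm | about 2.8 s, and still there at hand-in |

- **Last checks:** The wrist force readings stayed within sensor noise, under 2.5 N throughout. The last scene and side pictures showed every object where it had been. The tool was within about 1 mm of each measured centre.
- **Doubtful reading:** In the first picture the unbored blank showed a bright square on top. It was a patch of light, and a second view without it showed a plain top with no hole.
- **Disagreement:** First estimates from the scene and side cameras differed by about 1 cm, so I relied on the overhead wrist view. No check failed.

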